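# Put the packing tape away in the roll-top dust locker

## Task

Sawdust spoils the tape: roll the locker's slatted cover right open by its bar, put the thick roll of tape that lies in front of its mouth (not the one over by the grey case) inside, flat on the table, and roll the cover fully shut again. Leave the thin roll of masking tape and the tape measure where they lie.

Things in the scene. Friction and masses are not known exactly. Their poses are not given: they have to be found in the camera images.
- locker: Roll-top dust locker fixed to the table, without a floor: two arch-shaped plywood side boards, 12 mm thick, 190 mm apart inside, 312 mm long, 196 mm high, carry a curved slatted cover. Origin on the table at the middle of its footprint; x points from the mouth to the closed back (the mouth faces -x), y across, z up. Inside, from x = -130 mm (shut cover) to +124 mm (back wall).
- locker_axis (a point): Middle of the axis of the cover's arc (along the locker's y), 40 mm above the locker's origin. The cover's outer face is 144 mm from it. When the cover is fully open its leading edge stands straight above this axis, 180 mm over the table; all in front of it is then open from above, down to the table.
- cover (a joint): How far the cover is rolled, in rad about the arc's axis: 0 fully shut (edge 10 mm over the table at the front), 1.75 fully open. The edge rolls from the front up over the top. It stays where it is left; track friction 0.45 N m, so that with the cover's weight 3 to 8 N at the bar move it.
- cover_bar (a point): Middle of the cover's steel bar handle: round, 12 mm thick, 130 mm long along the locker's y, 176 mm from the arc's axis, on posts at its ends (26 mm of air under it). At joint value q it is at x = -176 mm cos(q + 42 deg), z = 40 mm + 176 mm sin(q + 42 deg) in the locker's frame. Push it from in front to open, from behind to shut.
- thick_roll_centre (a point): Centre of the thick roll of clear tape (white side, brown card core), lying flat: 104 mm across, 49 mm tall, open hole about 70 mm across through it. 0.2 kg or so, slides freely. This is the roll to put away. The point is half-way up on its axis.
- thin_roll_centre (a point): Centre of the thin tan roll of masking tape, lying flat: 104 mm across, 25 mm tall. A bystander; it and the thick roll may stand in either of two places in front of the locker.
- tape_measure: Yellow tape measure, 67 x 85 x 31 mm, lying flat; origin under its centre. A bystander.
There are look-alikes about, which are no part of the job. Of the things that look like the part that bears thick_roll_centre, the middle-sized one is meant.

How it is judged:
By the outcome, as a careful person would: the job done as asked, in the order asked, and still so for the second after the job is handed in, with the robot touching nothing.
It also fails if it takes over 72 s, if anything falls off the work surface, if the arm or the gripper's body presses on something with over 40 N, if the wrist force passes 120 N, or if a joint passes its speed limit or range.

## Robot

A 6-joint arm with a two-finger parallel gripper is mounted at the origin on the work surface; the furniture and walls round the work are solid. World frame = base frame: x ahead of the robot, y to its left, z up, the work surface at z = 0. Lengths are in m, angles in rad, forces in N, time in s.
With the tool pointing down it reaches from about 0.375 to 0.9 m from the base axis. Payload 3.1 kg.
Tool frame: the origin (TCP) lies between the finger pads; the fingertips stand 25 mm ahead of it and the grasp point (between the pads) lies 6 mm ahead of it; x points along the fingers, y is the direction in which the jaws open and shut, and the axes are right-handed (so a half turn about x gives the same grasp; the last joint's range is limited). The gripper opens to 85 mm and grips with 20 to 120 N. Pads are 22 mm wide; open, the fingers measure 114 mm over their backs; the gripper's body (76 mm by 85 mm) begins 54 mm behind the grasp point. The pads swing forward as they close: fully open they stand 13 mm farther back than shut.
Start: joints at [1.157, 0.527, 1.433, -0, 1.181, -0.178], TCP at [0.145, 0.608, 0.256] pointing down, gripper open.
Joint ranges: [-3.08, 3.08], [-0.75, 2.2], [0.22, 2.44], [-1.43, 4.57], [0, 2.65], [-2.85, 2.85]. Speed limits (rad/s): [2.79, 2.79, 3.14, 3.14, 3.14, 3.14].

## Interface

Orientations are given as a unit quaternion [x, y, z, w].
In Python, from station import manip, viewer, workorder gives the robot as it stands.
- The arm moves only by the shell command python3 -m crank 'ROWS' [FORCE]. ROWS is JSON, one flat list of numbers, 5 for each row, row after row: the opening, from 0 (shut) to 1 (fully open), then the shift along the world's x, y, z in mm, then the turn about the world's z in rad. A call has 1 to 10 rows; each row is the pose to reach, as a shift and turn from the pose commanded when the call began; what a row does not reach only later rows make up. A row lasts 1/8 s, in which the tool goes at most 62.5 mm and 10.7 degrees, less where a joint would pass 70% of its speed; a pose out of reach is approached as far as the arm can. A call with a gripper value outside its range is refused whole. The fingers move at their own pace and stop on an object; FORCE is the grip in N (left out, the last holds). Time passes only in rows, so rows that repeat a pose let the fingers close. It gives the time, the measured TCP pose, the force and the opening at its end, in the units of the state.
- manip.sense(): the state, without advancing time (a new reading comes with each control period).
- viewer.snapshot(name): name is "side" or "top" or "wrist"; returns a dict with "img" (384x512x3 uint8, red, green, blue), "range_z" (384x512 float32, m along the optical axis (not along the pixel's ray), 0 where there is no reading), "fx", "fy", "cx", "cy" (pixels), "origin" and "attitude" of the camera in the world. Camera axes: x right, y down, z forward; pixel columns grow to the right and rows downward; lengths in m; the calibration is good to about 2 mm. A picture is of the moment at which its call begins.
- workorder.sign_off(): hands the job in, once; it reports no verdict.
The state is a dict: "t": time; "q": joint angles; "qd": joint speeds; "tau": joint torques, N m; "tcp_pos": TCP position; "tool_rot": TCP orientation; "force": force on the tool from outside, world axes, zero at the start; "ft_torque": the same for the moment, N m; "finger_gap": opening from 0.0 (shut) to 1.0 (fully open).
Only numpy, scipy, OpenCV 4.12 (cv2) and the standard library are available. Lean on these libraries where they do the work, as an engineer would, in place of code of your own. Each camera call takes 0.05 s, during which the arm holds its last target.

## Working session

There is one attempt and no reset: what is moved stays moved. The work goes in short steps, Python scripts to look and compute and a shell command to move; the robot and the scene stay as the last step left them, time stands still between calls to the robot, and variables do not carry over. Pictures are saved under pics/ and viewed, and the job is handed in when it is done.

```bash
mkdir -p pics; ls; cat > h.py <<'E'
import numpy as np, cv2
from scipy.spatial.transform import Rotation as R
from station import manip, viewer
def snap(n,f):
    s=viewer.snapshot(n); cv2.imwrite('pics/%s.png'%f, s['img'][:,:,::-1]); np.savez('pics/%s.npz'%f, **{k:np.array(v) for k,v in s.items()}); return s
def rot(s):
    a=np.array(s['attitude'],float)
    return a if a.shape==(3,3) else R.from_quat(a).as_matrix()
def ray(s,u,v):
    d=rot(s)@np.array([(u-s['cx'])/s['fx'],(v-s['cy'])/s['fy'],1.]); return np.array(s['origin']),d
def onplane(s,u,v,z):
    o,d=ray(s,u,v); return o+d*(z-o[2])/d[2]
def pt(s,u,v):
    o,d=ray(s,u,v); return o+d*s['range_z'][int(v),int(u)]
def cloud(s):
    v,u=np.mgrid[0:384,0:512]; d=np.stack([(u-s['cx'])/s['fx'],(v-s['cy'])/s['fy'],np.ones(u.shape)],-1)@rot(s).T
    return np.array(s['origin'])+d*s['range_z'][...,None]
def load(f): return dict(np.load('pics/%s.npz'%f))
E
python3 - <<'E'
from h import *
print(manip.sense())
for n in('side','top','wrist'):
    s=snap(n,n+'0'); print(n,s['origin'],s['attitude'],s['fx'],s['cx'],s['cy'])
E
```

```text
pics
{'t': 0.0, 'q': array([ 1.15749992e+00,  5.28492696e-01,  1.43389874e+00,  2.29003957e-05,
        1.18138582e+00, -1.78504010e-01]), 'qd': array([ 0.00100199, -0.00194509, -0.00046036,  0.00038655,  0.00012056,
       -0.00080595]), 'tau': array([-2.10944498e-03, -4.42353380e+01, -1.78027958e+01, -4.32078896e-04,
        8.69484240e-03,  7.65622339e-07]), 'tcp_pos': array([0.14510085, 0.60724838, 0.25531839]), 'tool_rot': array([ 0.08208749,  0.70247135, -0.08356074,  0.70200658]), 'force': array([-0.59037534, -0.1063916 ,  0.19618668]), 'ft_torque': array([-0.00765295,  0.02336592,  0.02387817]), 'finger_gap': 1.002216194703033}
side [ 0.35400744 -1.3528533   0.73061499] [ 0.84879563 -0.04369457  0.03019548 -0.52604657] 461.3144338537734 256.2688590177937 192.9455790778552
top [-0.26199884 -0.2400277   1.07630083] [ 0.7289663  -0.60364272  0.21243689 -0.24309293] 375.20352431579283 256.31212344473795 191.3119025117254
wrist [0.08245611 0.62211048 0.37340888] [0.77837699 0.61404067 0.0806021  0.10289128] 294.0984678071317 254.6703670314463 188.43654963976144
```

View pics/side0.png

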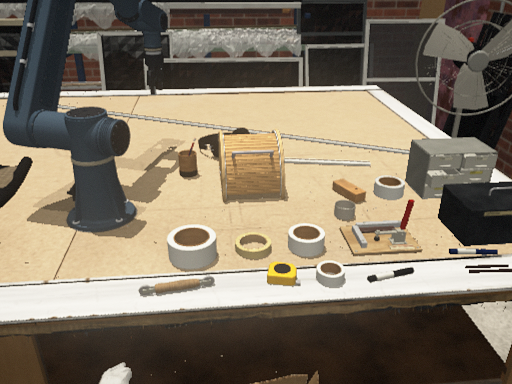

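View pics/top0.png

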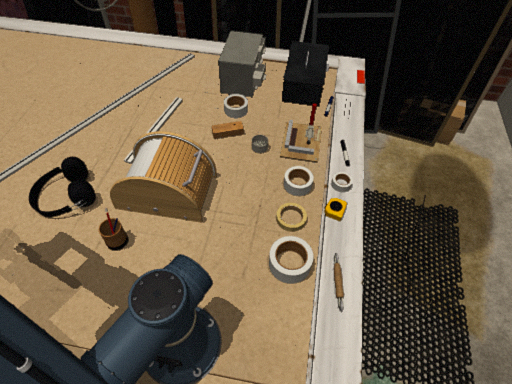

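View pics/wrist0.png

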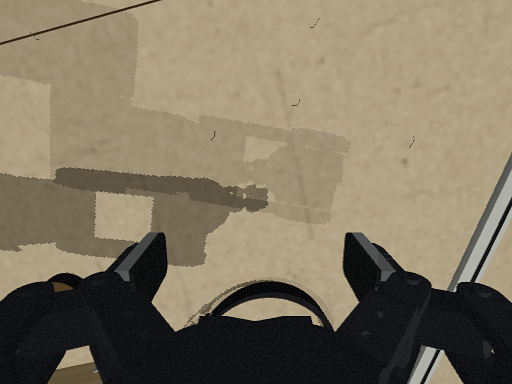

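Side view: the locker is at (252,165) with its mouth towards the camera. The rolls are big white at (192,246), masking at (253,245), mid white at (306,240), small at (330,273) and one by the grey case at (389,187). The tape measure is at (282,273). In the top view the same things are at (291,258), (292,216), (298,180), (342,181), (236,104) and (337,208). Next I measure them.

```bash
cat > m.py <<'E'
from h import *
def ell(s,u0,v0,lo,hi,kind,win=34):
    hsv=cv2.cvtColor(s['img'],cv2.COLOR_RGB2HSV)
    C=cloud(s)
    m=((hsv[...,1]<70)&(hsv[...,2]>110)) if kind=='w' else (C[...,2]>lo)
    m=m&(C[...,2]>lo)&(C[...,2]<hi)
    w=np.zeros_like(m); w[max(0,v0-win):v0+win,max(0,u0-win):u0+win]=1
    P=C[m&w]
    return P
def circ(P):
    c,r=cv2.minEnclosingCircle((P[:,:2]*1000).astype(np.float32)); 
    A=np.c_[P[:,:2],np.ones(len(P))]
    return np.round(c,1),round(r,1)
E
python3 - <<'E'
from m import *
for n,L in (('side0',dict(big=(192,246),mask=(253,245),mid=(306,240),small=(330,273),case=(389,187))),('top0',dict(big=(291,258),mask=(292,216),mid=(298,180),small=(342,181),case=(236,104)))):
    s=load(n);C=cloud(s)
    for k,(u,v) in L.items():
        w=30 if k!='small' else 18
        if k=='mask': w=21
        sub=C[v-w:v+w,u-w:u+w].reshape(-1,3); sub=sub[(sub[:,2]>.008)&(sub[:,2]<.12)]
        zt=np.percentile(sub[:,2],95); P=sub[sub[:,2]>zt-.006]
        print(n,k,'ztop',zt.round(4),circ(P),len(P))
E
```

```text
side0 big ztop 0.0646 (array([ 295.3, -261.6]), 70.0) 625
side0 mask ztop 0.0283 (array([ 476.8, -288.4]), 95.1) 336
side0 mid ztop 0.0511 (array([ 614.3, -250.6]), 56.0) 368
side0 small ztop 0.0366 (array([ 648.4, -406.8]), 39.1) 256
side0 case ztop 0.1043 (array([984.5, -61.6]), 233.9) 93
top0 big ztop 0.0638 (array([ 292.8, -261.3]), 67.8) 707
top0 mask ztop 0.0277 (array([ 434.7, -244.2]), 79.4) 270
top0 mid ztop 0.0495 (array([ 616.3, -250.1]), 54.5) 291
top0 small ztop 0.0361 (array([ 620.6, -402.2]), 65.1) 136
top0 case ztop 0.1016 (array([1092.2,   62.5]), 93.0) 133
```

```bash
python3 - <<'E'
from m import *
a=load('side0');b=load('top0')
for s,pts in ((a,[(222,198),(283,198),(236,153),(270,153),(225,137),(281,136)]),(b,[(112,190),(205,218),(215,165),(168,135),(184,150),(214,173)])):
    for p in pts: print(p,pt(s,*p).round(3))
P=np.vstack([cloud(a).reshape(-1,3),cloud(b).reshape(-1,3)])
np.set_printoptions(suppress=True,precision=4)
m=(P[:,2]>.02)&(P[:,2]<.3)&(P[:,0]>.25)&(P[:,0]<.8)&(P[:,1]>-.18)&(P[:,1]<.45)
Q=P[m];im=np.full((600,600),0,np.float32)
for x,y,z in Q:
    i=int((x-.25)*1000);j=int((y+.18)*900)
    im[599-j,i]=max(im[599-j,i],z)
cv2.imwrite('pics/hm.png',cv2.applyColorMap((np.clip(im/.25,0,1)*255).astype(np.uint8),cv2.COLORMAP_JET))
for f,(x0,x1,y0,y1) in (('side0',(195,310,110,220)),('top0',(95,235,120,230))):
    i=cv2.imread('pics/%s.png'%f)[y0:y1,x0:x1]; cv2.imwrite('pics/%s_c.png'%f,cv2.resize(i,None,fx=5,fy=5,interpolation=cv2.INTER_CUBIC))
E
```

```text
(222, 198) [ 0.391  0.082 -0.   ]
(283, 198) [0.601 0.054 0.004]
(236, 153) [0.442 0.08  0.166]
(270, 153) [0.558 0.092 0.158]
(225, 137) [0.411 0.195 0.183]
(281, 136) [0.691 0.679 0.008]
(112, 190) [0.389 0.339 0.11 ]
(205, 218) [0.41  0.044 0.002]
(215, 165) [0.602 0.054 0.06 ]
(168, 135) [0.586 0.201 0.195]
(184, 150) [0.555 0.14  0.168]
(214, 173) [0.59  0.057 0.028]
```

View pics/hm.png

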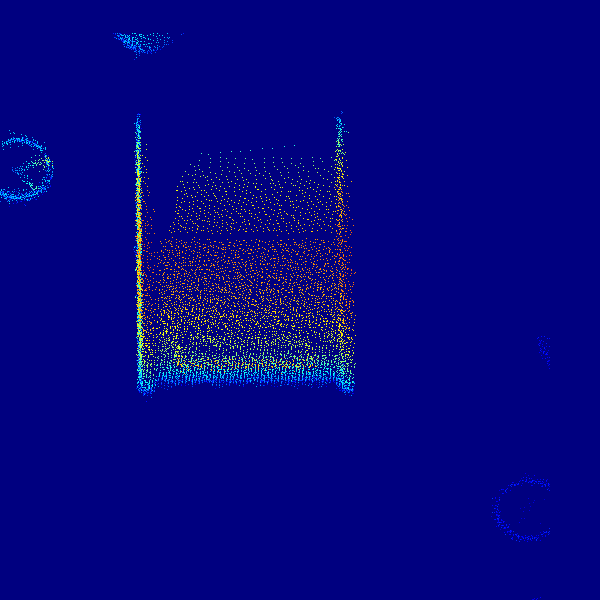

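View pics/top0_c.png

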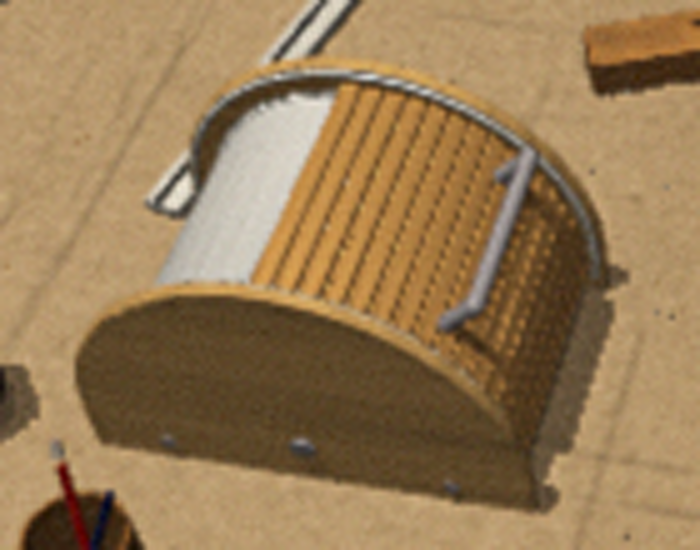

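View pics/side0_c.png

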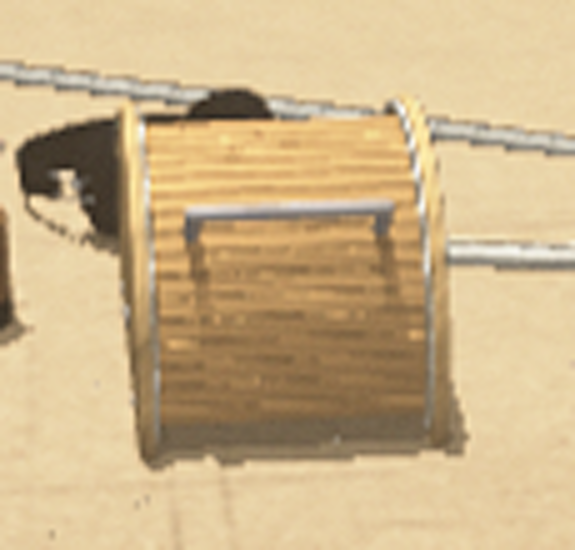

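```bash
python3 - <<'E'
from m import *
from scipy.optimize import least_squares
np.set_printoptions(suppress=True,precision=4)
P=np.vstack([cloud(load('side0')).reshape(-1,3),cloud(load('top0')).reshape(-1,3)])
def sel(x0,x1,y0,y1,z0,z1):
    m=(P[:,0]>x0)&(P[:,0]<x1)&(P[:,1]>y0)&(P[:,1]<y1)&(P[:,2]>z0)&(P[:,2]<z1);return P[m]
B=cloud(load('top0')).reshape(-1,3)
L=B[(B[:,0]>.375)&(B[:,0]<.4)&(B[:,1]>.06)&(B[:,1]<.33)&(B[:,2]>.02)&(B[:,2]<.1)]
f=np.polyfit(L[:,1],L[:,0],1);print('left face',f,len(L),np.std(L[:,0]-np.polyval(f,L[:,1])))
# inner plywood/front edges
Fz=sel(.36,.63,.03,.06,.005,.12); print('front',Fz[:,1].min(), np.percentile(Fz[:,1],[2,10,30]))
# cover cylinder: perpendicular direction u=(−sin a..)
Q=sel(.42,.56,.05,.22,.05,.2)
def res(p):
    a,y0=p; d=(Q[:,1]-y0)*np.cos(a)-(Q[:,0]-.495)*np.sin(a)
    return np.hypot(d,Q[:,2]-.04)-.143
r=least_squares(res,[0,.2],loss='soft_l1',f_scale=.003);print(r.x,np.std(r.fun))
Q2=Q
def res2(p):
    a,y0,z0,R_=p; d=(Q[:,1]-y0)*np.cos(a)-(Q[:,0]-.495)*np.sin(a)
    return np.hypot(d,Q[:,2]-z0)-R_
r=least_squares(res2,[0,.2,.04,.144],loss='soft_l1',f_scale=.003);print(r.x)
# right board
Rr=sel(.585,.62,.06,.33,.1,.21); print('right',Rr[:,0].min(),Rr[:,0].max(),np.percentile(Rr[:,0],[2,98]))
for y in (.1,.15,.2,.25):
    q=Rr[abs(Rr[:,1]-y)<.02]; print(y,np.percentile(q[:,0],[5,50,95]),len(q))
# bar ends by two-view triangulation
a=load('side0');b=load('top0')
def tri(p,q):
    o1,d1=ray(a,*p);o2,d2=ray(b,*q);A=np.c_[d1,-d2];t=np.linalg.lstsq(A,o2-o1,rcond=None)[0];x=o1+d1*t[0];y=o2+d2*t[1];return (x+y)/2,np.linalg.norm(x-y)
print(tri((195+189/5,110+213/5),(95+470/5,120+308/5)))
print(tri((195+390/5,110+207/5),(95+527/5,120+158/5)))
for n,s in (('s',a),('t',b)):
    C=cloud(s); h=cv2.cvtColor(s['img'],cv2.COLOR_RGB2HSV)
    m=(h[...,1]<70)&(C[...,2]>.1)&(C[...,2]<.25)&(C[...,0]>.41)&(C[...,0]<.575)&(C[...,1]>.03)&(C[...,1]<.1)
    q=C[m];print(n,len(q),q.mean(0),q.min(0),q.max(0))
E
```

```text
left face [-0.0082  0.3907] 1056 0.0013638307418778082
front 0.03368005813223052 [0.0451 0.0499 0.0529]
[0.0066 0.2053] 0.009390368956234825
[0.006  0.2037 0.0447 0.1392]
right 0.5850151566691945 0.6056181042105204 [0.5856 0.6036]
0.1 [0.5857 0.5928 0.6027] 184
0.15 [0.5858 0.5923 0.6021] 138
0.2 [0.5861 0.5922 0.6013] 103
0.25 [0.5863 0.5909 0.5992] 103
(array([0.4307, 0.0861, 0.1652]), np.float64(0.0022455806197554493))
(array([0.5656, 0.0873, 0.1631]), np.float64(0.004726855688065492))
s 144 [0.4962 0.0813 0.1682] [0.4287 0.0715 0.1456] [0.5671 0.0997 0.1752]
t 130 [0.4894 0.085  0.1694] [0.424  0.0783 0.1543] [0.5645 0.0989 0.1749]
```

```bash
python3 - <<'E'
from m import *
s=manip.sense();M=R.from_quat(s['tool_rot']).as_matrix();print(M.round(3))
j=M[:,1]; print('turn',(np.arctan2(1,-.007)-np.arctan2(j[1],j[0]))); 
a=load('top0');C=cloud(a);h=cv2.cvtColor(a['img'],cv2.COLOR_RGB2HSV)
# precise mid roll: rim circle fit on both views
for n,(u,v) in (('side0',(306,240)),('top0',(298,180))):
    s=load(n);C=cloud(s)[v-30:v+30,u-30:u+30].reshape(-1,3);P=C[(C[:,2]>.043)&(C[:,2]<.056)]
    P=P[np.hypot(P[:,0]-.615,P[:,1]+.25)<.06]
    from scipy.optimize import least_squares
    r=np.hypot(*(P[:,:2]-[.615,-.25]).T);f=lambda p:np.hypot(P[:,0]-p[0],P[:,1]-p[1])
    ang=np.arctan2(P[:,1]+.25,P[:,0]-.615);bins=np.digitize(ang,np.linspace(-np.pi,np.pi,25))
    O=np.array([P[bins==k][np.argmax(r[bins==k])] for k in np.unique(bins)])
    q=least_squares(lambda p:np.hypot(O[:,0]-p[0],O[:,1]-p[1])-p[2],[.615,-.25,.05],loss='soft_l1',f_scale=.002);print(n,q.x)
E
```

```text
[[-0.001  0.233  0.973]
 [-0.002  0.973 -0.233]
 [-1.    -0.002 -0.   ]]
turn 0.241796200469101
side0 [ 0.61752411 -0.25136256  0.05284459]
top0 [ 0.61600465 -0.24985363  0.05206801]
```

```bash
python3 -m crank '[1,30,-45,20,0.12, 1,60,-90,50,0.24, 1,95,-142,60,0.24, 1,130,-194,60,0.24, 1,165,-246,60,0.24, 1,200,-298,60,0.24, 1,235,-350,60,0.24, 1,270,-402,60,0.24, 1,305,-454,60,0.24, 1,330,-490,60,0.24]' 20; python3 -m crank '[0.5,10,-16,0,0, 0.5,22,-32,0,0, 0.5,22,-32,0,0,0.5,22,-32,0,0]'
python3 - <<'E'
from m import *
s=snap('wrist','w1');snap('side','s1');print(manip.sense()['force'],s['origin'])
E
```

```text
t: 1.4
tcp_pos: [0.4765, 0.1155, 0.3162]
tool_rot: [-0.001, 0.707, 0.001, 0.707]
force: [-0.2, 0.3, 0.5]
finger_gap: 0.997
t: 1.9
tcp_pos: [0.4965, 0.0869, 0.3162]
tool_rot: [-0.002, 0.707, 0.002, 0.707]
force: [-1.1, -0.7, 0.0]
finger_gap: 0.502
[ 0.17545487  0.29058681 -0.47623136] [0.43210214 0.08576523 0.43421146]
```

View pics/w1.png

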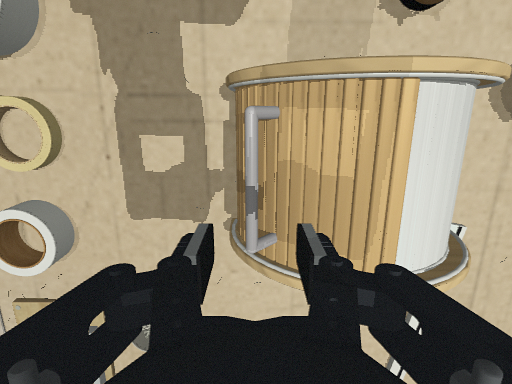

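View pics/s1.png

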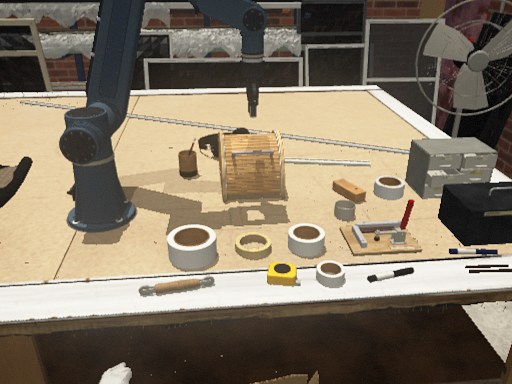

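The wrist view shows the bar at column 251, rows 110 to 248, between the fingers. The side view shows the gripper above it. I measure the bar from the wrist view.

```bash
python3 - <<'E'
from m import *
np.set_printoptions(suppress=True,precision=4)
s=load('w1');C=cloud(s)
for v in (125,140,160,180,200,220): print(v,C[v,251],[C[v,u].round(4) for u in (248,254)])
# columns with bar (z>.15, closest to camera)
m=(C[...,2]>.15)&(C[...,2]<.2)&(C[...,1]<.095); m[:, :240]=0;m[:,262:]=0;m[:120]=0;m[232:]=0
q=C[m];print(len(q),q.mean(0),q[:,1].min(),q[:,1].max(),q[:,2].max())
# silhouette edges in colour
h=cv2.cvtColor(s['img'],cv2.COLOR_RGB2HSV)
for v in (140,180,210): 
    c=np.where(h[v,235:270,1]<80)[0]+235;print(v,c.min(),c.max(),onplane(s,c.min()-.5,v,.166),onplane(s,c.max()+.5,v,.166))
# triangulate bar middle, wrist vs side
a=load('side0')
o1,d1=ray(a,253,151.9);o2,d2=ray(s,251,178.5);t=np.linalg.lstsq(np.c_[d1,-d2],o2-o1,rcond=None)[0];print(o1+d1*t[0],o2+d2*t[1])
E
```

```text
125 [0.4451 0.083  0.1711] [array([0.4451, 0.0804, 0.1717]), array([0.445 , 0.0856, 0.1731])]
140 [0.458  0.0831 0.1722] [array([0.4579, 0.0804, 0.1731]), array([0.458 , 0.0857, 0.172 ])]
160 [0.476  0.0831 0.1713] [array([0.4759, 0.0804, 0.172 ]), array([0.4759, 0.0858, 0.1718])]
180 [0.4945 0.0832 0.1715] [array([0.4941, 0.0804, 0.1732]), array([0.4941, 0.0859, 0.173 ])]
200 [0.5132 0.0832 0.1729] [array([0.5133, 0.0804, 0.1727]), array([0.5134, 0.086 , 0.1725])]
220 [0.5333 0.0833 0.1722] [array([0.5335, 0.0804, 0.1718]), array([0.5342, 0.0861, 0.1698])]
1443 [0.4909 0.0832 0.1712] 0.07739936929798574 0.08912364897027304 0.17458292798269787
140 235 257 [0.4587 0.0681 0.166 ] [0.4586 0.0889 0.166 ]
180 235 257 [0.4959 0.0677 0.166 ] [0.4957 0.0892 0.166 ]
210 235 257 [0.5255 0.0673 0.166 ] [0.5254 0.0895 0.166 ]
[0.499  0.0831 0.1673] [0.4943 0.0831 0.1662]
```

```bash
python3 -m crank '[0.32,0,-5,-50,0, 0.32,0,-5,-100,0, 0.32,0,-5,-125,0, 0.32,0,-5,-138,0, 0.32,0,-5,-138,0, 0,0,-5,-138,0, 0,0,-5,-138,0, 0,0,-5,-138,0]' 20
python3 - <<'E'
from m import *
s=snap('wrist','w2');snap('side','s2');print(manip.sense()['force'])
i=cv2.imread('pics/s2.png')[80:220,180:330];cv2.imwrite('pics/s2c.png',cv2.resize(i,None,fx=4,fy=4))
E
```

```text
t: 3.0
tcp_pos: [0.4979, 0.0815, 0.1789]
tool_rot: [-0.001, 0.706, 0.002, 0.708]
force: [1.6, 5.7, -3.5]
finger_gap: 0.128
[ 1.53410944  4.54900393 -2.23575959]
```

View pics/w2.png

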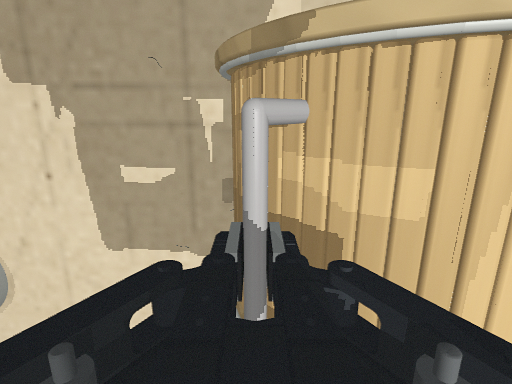

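View pics/s2c.png

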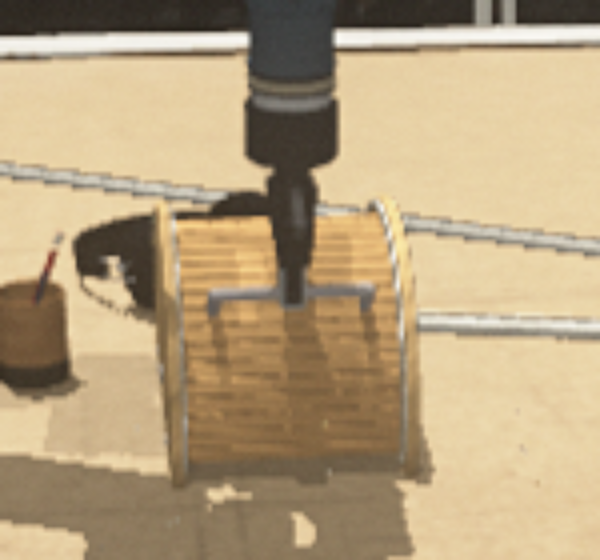

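```bash
python3 -m crank '[0,0,15,13,0, 0,0,30,23.5,0, 0,0,46,32.5,0, 0,0,63,39.5,0, 0,0,80.5,45,0, 0,0,98.5,48.5,0, 0,0,117,50,0, 0,-1,135.5,50,0, 0,-1,153.5,47.5,0, 0,-1,171.5,43.5,0]'
python3 - <<'E'
from m import *
snap('wrist','w3');s=manip.sense();print(s['force'],s['tcp_pos'])
E
```

```text
t: 4.35
tcp_pos: [0.4968, 0.2535, 0.2239]
tool_rot: [-0.002, 0.706, 0.002, 0.708]
force: [2.0, -2.9, 0.7]
finger_gap: 0.13
[1.42274462 2.12920045 5.84789616] [0.49684882 0.25562237 0.22326842]
```

View pics/w3.png

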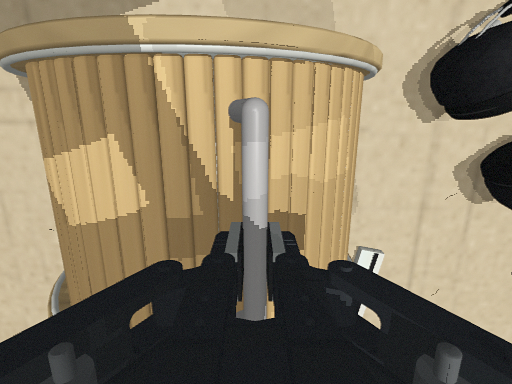

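```bash
python3 -m crank '[0,0,17.5,-6,0, 0,0,34,-14,0, 0,0,50,-23.5,0, 0,0,64.5,-34.5,0, 0,0,78,-47,0, 0,0,86.5,-56,0, 0,0,91,-61.5,0, 0,0,91,-61.5,0]'
python3 - <<'E'
from m import *
snap('wrist','w4');snap('side','s4');snap('top','t4');s=manip.sense();print(s['force'],s['tcp_pos'])
E
```

```text
t: 5.4
tcp_pos: [0.4963, 0.3446, 0.1597]
tool_rot: [-0.001, 0.707, 0.002, 0.707]
force: [-1.2, 6.6, 1.5]
finger_gap: 0.129
[-6.00585436e-01  5.42660452e+00  3.06653024e-03] [0.49629352 0.34444405 0.15991162]
```

View pics/s4.png

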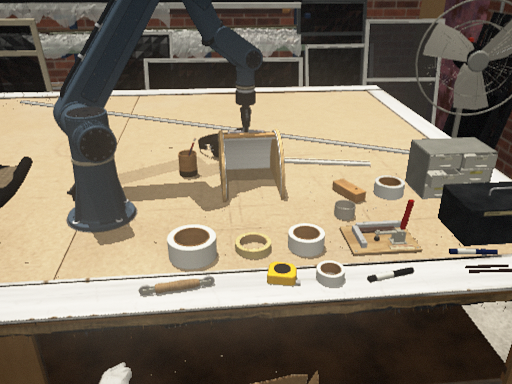

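View pics/t4.png

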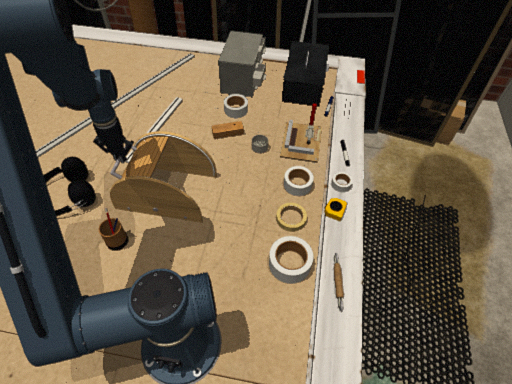

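View pics/w4.png

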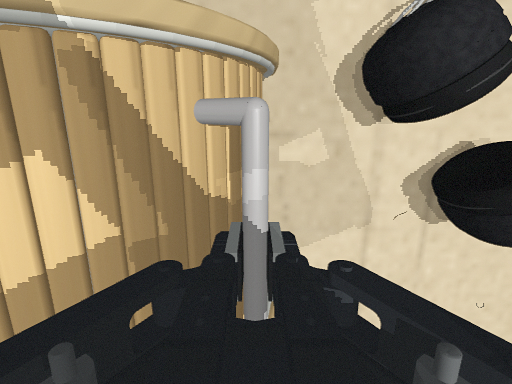

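The cover is open: the locker's inside shows in the side view at (250,165), and the bar is still in the jaws. I nudge it on to feel for the end stop.

```bash
python3 -m crank '[0,0,2,-3,0, 0,0,4,-5.5,0,0,0,4,-5.5,0]'
python3 - <<'E'
from m import *
s=load('side0');t=snap('top','t5');C=cloud(t)
# leading edge
m=(C[...,0]>.43)&(C[...,0]<.56)&(C[...,1]>.15)&(C[...,1]<.3)&(C[...,2]>.16)&(C[...,2]<.2)
q=C[m];print(len(q),np.percentile(q[:,1],[0,1,5,20]));s=manip.sense();print(s['force'],s['tcp_pos'])
s=snap('side','s5');C=cloud(s)
m=(C[...,0]>.43)&(C[...,0]<.56)&(C[...,1]>.15)&(C[...,1]<.3)&(C[...,2]>.16)&(C[...,2]<.2)
q=C[m];print(len(q),np.percentile(q[:,1],[0,1,5,20]))
E
```

```text
t: 5.92
tcp_pos: [0.4964, 0.3458, 0.1581]
tool_rot: [-0.003, 0.707, 0.001, 0.707]
force: [-5.7, -4.7, 21.9]
finger_gap: 0.128
688 [0.20243598 0.20361099 0.20472135 0.21265409]
[-4.62210347 -4.07566836 21.60115168] [0.49634222 0.34581231 0.15809812]
252 [0.1937482  0.19827638 0.19974889 0.20375319]
```

End stop felt (22 N), with the leading edge at y≈0.204, right above the axis. I release, lift and go to the roll.

```bash
python3 -m crank '[0,0,-4,5.5,0, 0.3,0,-4,5.5,0, 0.3,0,-4,5.5,0, 0.3,0,-4,5.5,0, 0.3,0,-4,40,0, 0.3,0,-4,90,0, 0.6,0,-4,140,0, 0.7,8,-60,150,0, 0.7,16,-115,150,0, 0.7,24,-170,150,0]'; python3 -m crank '[0.7,10,-60,0,0, 0.7,20,-120,0,0, 0.7,30,-180,0,0, 0.7,40,-240,0,0, 0.7,50,-300,0,0, 0.7,60,-360,-10,0, 0.7,70,-400,-20,0,0.7,95,-420,-50,0,0.7,95,-420,-50,0]'
python3 - <<'E'
from m import *
snap('wrist','w6');snap('side','s6');print(manip.sense()['tcp_pos'])
E
```

```text
t: 7.28
tcp_pos: [0.5203, 0.1758, 0.3048]
tool_rot: [-0.002, 0.707, 0.002, 0.707]
force: [1.2, 0.3, -0.0]
finger_gap: 0.695
t: 8.4
tcp_pos: [0.6146, -0.2439, 0.2508]
tool_rot: [-0.0, 0.709, 0.002, 0.705]
force: [-1.3, 0.6, -0.1]
finger_gap: 0.697
[ 0.61470092 -0.24224066  0.25385465]
```

View pics/w6.png

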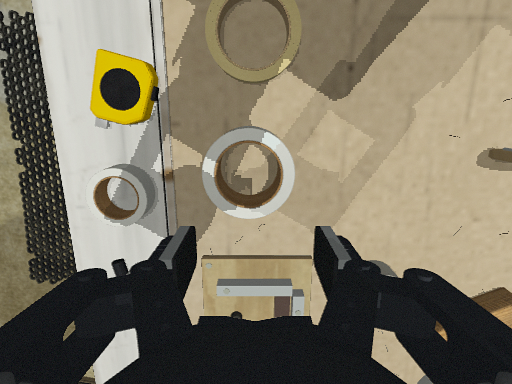

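View pics/s6.png

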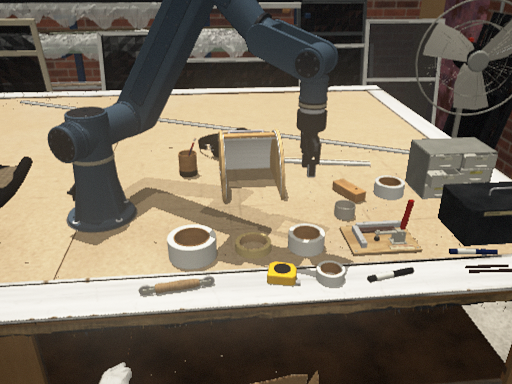

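The wrist view has the target roll's top rim centred near (249,172), with the masking roll at (253,33), the tape measure at (124,88) and the small roll at (123,194). I refine the centre from the rim.

```bash
python3 - <<'E'
from m import *
np.set_printoptions(suppress=True,precision=4)
s=load('w6');C=cloud(s)
m=((C[...,2]>.043)&(C[...,2]<.056)).astype(np.uint8); w=np.zeros_like(m); w[115:228,195:305]=1; m&=w
cs,_=cv2.findContours(m,cv2.RETR_EXTERNAL,cv2.CHAIN_APPROX_NONE);c=max(cs,key=cv2.contourArea);e=cv2.fitEllipse(c);print(e)
z=C[m>0][:,2].mean();print('z',z,onplane(s,*e[0],z),'r',e[1][0]/2/s['fx']*(s['origin'][2]-z),e[1][1]/2/s['fx']*(s['origin'][2]-z))
# height by two-view triangulation: centre of top rim in side view
a=load('s6');Ca=cloud(a);ma=((Ca[...,2]>.044)&(Ca[...,2]<.056)).astype(np.uint8);w=np.zeros_like(ma);w[215:260,280:332]=1;ma&=w
cs,_=cv2.findContours(ma,cv2.RETR_EXTERNAL,cv2.CHAIN_APPROX_NONE);c=max(cs,key=cv2.contourArea);ea=cv2.fitEllipse(c)
o1,d1=ray(a,*ea[0]);o2,d2=ray(s,*e[0]);t=np.linalg.lstsq(np.c_[d1,-d2],o2-o1,rcond=None)[0];print(ea,o1+d1*t[0],o2+d2*t[1])
print('strip z',C[180,80],'inside hole',C[165,249]); print('small',C[170,120])
for n in('side0','s6'):
  q=load(n);print(n,[pt(q,u,v).round(3) for u,v in((282,268),(253,238))])
E
```

```text
((247.87744140625, 172.94102478027344), (90.48031616210938, 92.23492431640625), 98.60202026367188)
z 0.0483890424465235 [ 0.6172 -0.2512  0.0484] r 0.04933537845193962 0.05029209766998482
((306.3524475097656, 232.9268341064453), (19.896766662597656, 36.26504898071289), 94.07752227783203) [ 0.6181 -0.2513  0.0468] [ 0.6176 -0.2512  0.0466]
strip z [ 0.6363 -0.466   0.003 ] inside hole [ 0.6171 -0.2506 -0.0007]
small [ 0.6167 -0.3985  0.0358]
side0 [array([ 0.527, -0.39 ,  0.031]), array([ 0.47 , -0.211,  0.014])]
s6 [array([ 0.527, -0.391,  0.032]), array([ 0.471, -0.203,  0.009])]
```

```bash
python3 -m crank '[0.7,2,-30,-40,0, 0.7,2,-52,-80,0, 0.7,2,-52,-120,0, 0.7,2,-52,-150,0, 0.7,2,-52,-175,0, 0.7,2,-52,-175,0]'; python3 - <<'E'
from m import *
snap('wrist','w7');print(manip.sense()['tcp_pos'])
E
```

```text
t: 9.25
tcp_pos: [0.6162, -0.2928, 0.0791]
tool_rot: [-0.001, 0.708, 0.003, 0.706]
force: [-0.2, -0.6, 0.8]
finger_gap: 0.694
[ 0.61734256 -0.2936754   0.08053979]
```

View pics/w7.png

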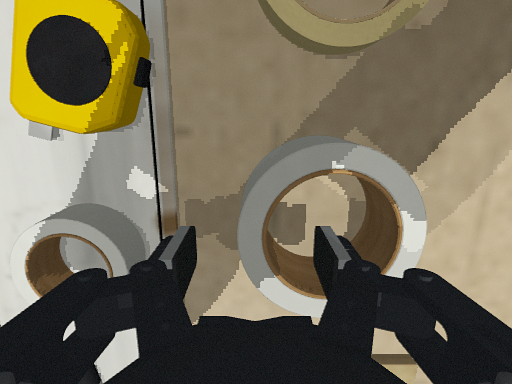

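The right finger is over the hole at (330,240) and the left one is outside at (180,240). I go down and grip.

```bash
python3 -m crank '[0.7,0,-1,-25,0, 0.7,0,-1,-47,0, 0.7,0,-1,-47,0, 0.1,0,-1,-47,0, 0.1,0,-1,-47,0, 0.1,0,-1,-47,0, 0.1,0,-1,-47,0, 0.1,0,-1,-47,0]' 40;  python3 -m crank '[0,0,0,8,0, 0,0,0,20,0, 0,0,0,50,0, 0,0,0,90,0,0,0,0,90,0]' 40; python3 - <<'E'
from m import *
snap('wrist','w8');snap('side','s8');print(manip.sense()['tcp_pos'])
E
```

```text
t: 10.3
tcp_pos: [0.6181, -0.2959, 0.034]
tool_rot: [-0.002, 0.706, 0.001, 0.708]
force: [-0.3, 0.7, 5.7]
finger_gap: 0.201
t: 10.92
tcp_pos: [0.6196, -0.2973, 0.1271]
tool_rot: [-0.004, 0.705, 0.0, 0.71]
force: [0.0, -1.0, -1.3]
finger_gap: 0.2
[ 0.61709187 -0.29560006  0.12310076]
```

View pics/w8.png

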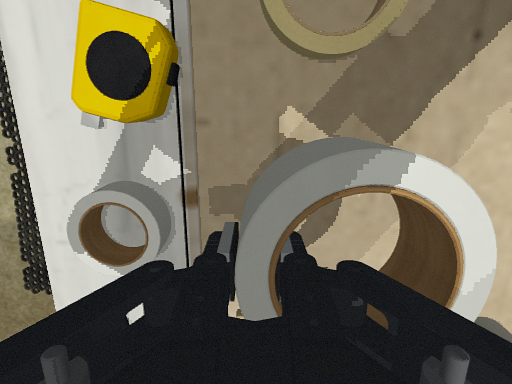

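View pics/s8.png

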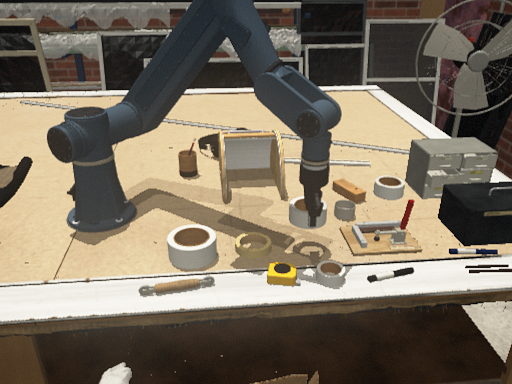

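Roll held (opening 0.20 ≈ 17 mm wall) and clear of the table. I carry it into the mouth.

```bash
python3 -m crank '[0,-15,35,10,0, 0,-35,75,20,0, 0,-55,120,20,0, 0,-75,165,20,0, 0,-95,210,20,0, 0,-112,250,20,0, 0,-112,285,20,0, 0,-112,310,20,0,0,-112,320,10,0,0,-112,320,0,0]';python3 - <<'E'
from m import *
snap('wrist','w9');snap('side','s9');print(manip.sense()['tcp_pos'])
E
```

```text
t: 12.28
tcp_pos: [0.5047, 0.0246, 0.1214]
tool_rot: [-0.002, 0.708, 0.002, 0.706]
force: [0.3, 0.1, -1.8]
finger_gap: 0.199
[0.5043504  0.02376293 0.120927  ]
```

View pics/w9.png

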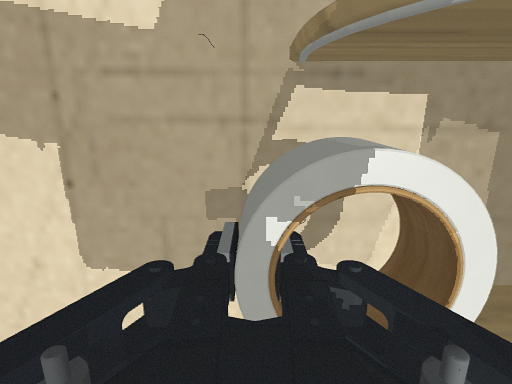

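View pics/s9.png

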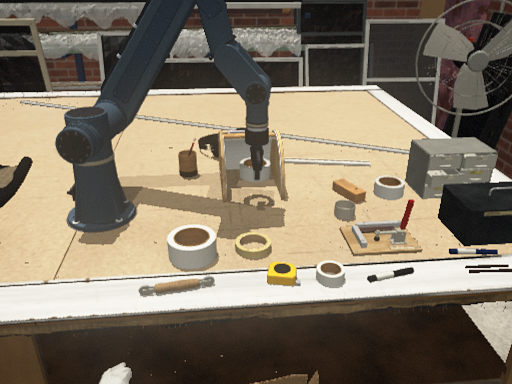

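```bash
python3 -m crank '[0,0,45,0,0, 0,0,80,-5,0, 0,0,88,-25,0, 0,0,88,-50,0, 0,0,88,-70,0, 0,0,88,-80,0, 0,0,88,-85,0, 0,0,88,-85,0]';python3 - <<'E'
from m import *
snap('wrist','w10');snap('side','s10');s=manip.sense();print(s['tcp_pos'],s['force'])
i=cv2.imread('pics/s10.png')[40:220,180:330];cv2.imwrite('pics/s10c.png',cv2.resize(i,None,fx=3,fy=3))
E
```

```text
t: 13.38
tcp_pos: [0.5056, 0.112, 0.0379]
tool_rot: [-0.002, 0.707, 0.002, 0.707]
force: [-0.6, 0.2, -1.2]
finger_gap: 0.201
[0.50582015 0.11219436 0.03832876] [-0.47084683 -0.06775642 -1.9716464 ]
```

View pics/w10.png

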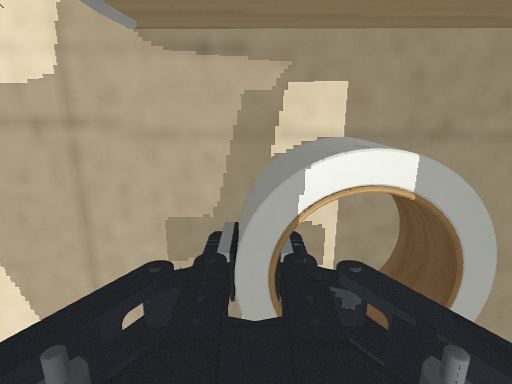

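View pics/s10c.png

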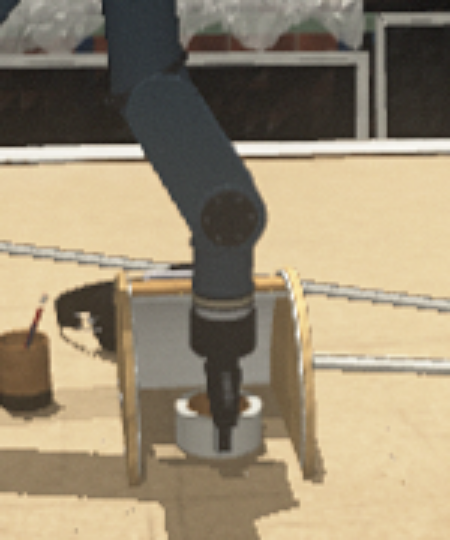

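The roll is about 4 mm off the table between the boards. I lower it till contact.

```bash
python3 -m crank '[0,0,0,-2,0, 0,0,0,-4,0, 0,0,0,-4,0]';  python3 -m crank '[0.4,0,0,0,0,0.4,0,0,0,0,0.4,0,0,0,0,0.4,0,0,0,0,0.4,0,0,30,0,0.4,0,-2,70,0,0.4,0,-50,90,0,0.4,0,-100,130,0,0.4,0,-150,180,0,0.4,0,-160,230,0]';python3 - <<'E'
from m import *
snap('top','t11');s=snap('side','s11');print(manip.sense()['tcp_pos'])
i=cv2.imread('pics/s11.png')[60:220,180:330];cv2.imwrite('pics/s11c.png',cv2.resize(i,None,fx=3,fy=3))
C=cloud(s)
q=C[(C[...,0]>.41)&(C[...,0]<.58)&(C[...,1]>.09)&(C[...,1]<.22)&(C[...,2]>.035)&(C[...,2]<.07)]
print(len(q),np.percentile(q,[1,50,99],axis=0))
E
```

```text
t: 13.85
tcp_pos: [0.5056, 0.1124, 0.034]
tool_rot: [-0.002, 0.707, 0.002, 0.707]
force: [0.6, 0.7, 0.3]
finger_gap: 0.2
t: 15.1
tcp_pos: [0.5046, -0.0499, 0.2645]
tool_rot: [-0.001, 0.708, 0.001, 0.706]
force: [1.1, -0.7, 1.2]
finger_gap: 0.406
[ 0.50910057 -0.05077353  0.26977047]
316 [[0.45555215 0.10078617 0.03531709]
 [0.50356126 0.13731745 0.04773577]
 [0.55183539 0.2032714  0.05370108]]
```

View pics/s11c.png

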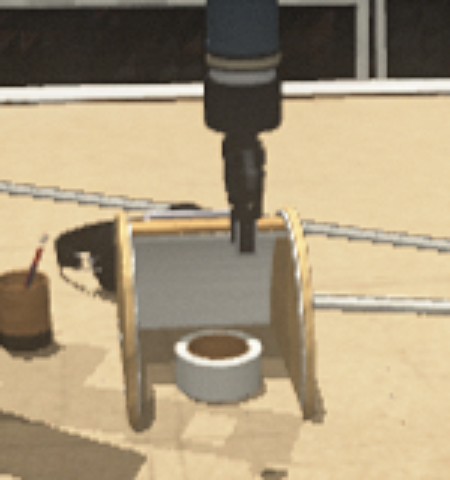

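View pics/t11.png

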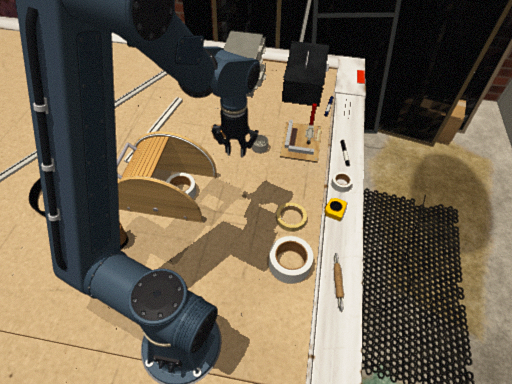

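The roll lies flat inside at (0.504, 0.154), top at about 0.049. Now back to the bar.

```bash
python3 -m crank '[0.3,0,10,45,0, 0.3,0,55,50,0, 0.3,0,105,50,0, 0.3,0,155,50,0, 0.3,-4,205,50,0, 0.3,-8,255,50,0, 0.3,-9,305,50,0, 0.3,-9,355,50,0,0.3,-9,390,50,0,0.3,-9,395,50,0]'; python3 -m crank '[0.3,0,0,0,0,0.3,0,0,-10,0]';python3 - <<'E'
from m import *
s=snap('wrist','w12');print(manip.sense()['tcp_pos'])
C=cloud(s); m=(C[...,2]>.135)&(C[...,2]<.165)&(C[...,0]>.44)&(C[...,0]<.53)&(C[...,1]>.33)&(C[...,1]<.365)
q=C[m];print(len(q),q.mean(0),np.percentile(q,[2,98],axis=0))
E
```

```text
t: 16.45
tcp_pos: [0.4951, 0.3495, 0.3124]
tool_rot: [-0.003, 0.708, 0.003, 0.706]
force: [0.1, 0.9, -0.5]
finger_gap: 0.3
t: 16.7
tcp_pos: [0.4968, 0.3463, 0.304]
tool_rot: [-0.001, 0.707, 0.001, 0.708]
force: [-0.3, 0.3, -0.2]
finger_gap: 0.299
[0.49580533 0.34575041 0.3019174 ]
1203 [0.48292004 0.34274103 0.1558507 ] [[0.44150976 0.33702345 0.1527229 ]
 [0.52786776 0.34820015 0.15803718]]
```

View pics/w12.png

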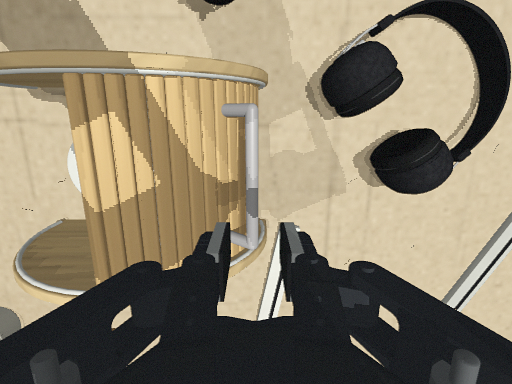

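The bar is at column 251 between the jaws (y≈0.343, z≈0.150). I go down, grip and roll it shut.

```bash
python3 -m crank '[0.3,0,-2,-50,0, 0.3,0,-2,-100,0, 0.3,0,-2,-125,0, 0.3,0,-2,-141,0, 0.3,0,-2,-141,0, 0,0,-2,-141,0, 0,0,-2,-141,0, 0,0,-2,-141,0]' 20; python3 - <<'E'
from m import *
snap('wrist','w13');s=manip.sense();print(s['tcp_pos'],s['force'])
E
```

```text
t: 17.75
tcp_pos: [0.497, 0.344, 0.1633]
tool_rot: [-0.003, 0.707, 0.001, 0.708]
force: [1.4, -4.9, -5.1]
finger_gap: 0.127
[0.49695024 0.34397967 0.1632988 ] [ 1.31344025 -5.03534803 -4.76461113]
```

View pics/w13.png

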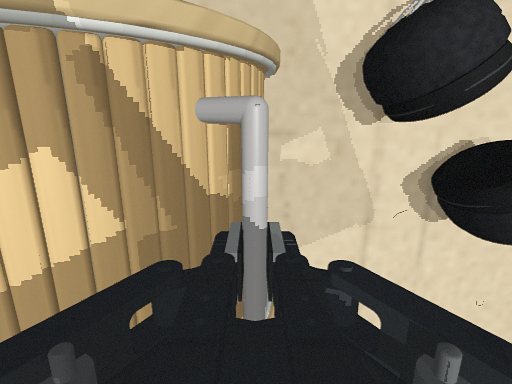

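```bash
python3 -m crank '[0,0,-12,14,0, 0,0,-25.5,26.5,0, 0,0,-40.5,37.5,0, 0,0,-56,47,0, 0,0,-73,55,0, 0,0,-90,61,0, 0,0,-108,65,0, 0,1,-126.5,67,0, 0,1,-145,67.5,0, 0,1,-163,66,0]'; python3 - <<'E'
from m import *
snap('wrist','w14');s=manip.sense();print(s['tcp_pos'],s['force'])
E
```

```text
t: 19.05
tcp_pos: [0.4979, 0.1815, 0.2301]
tool_rot: [-0.002, 0.706, 0.002, 0.708]
force: [1.6, 2.0, 4.5]
finger_gap: 0.131
[0.49786856 0.17928107 0.22970671] [ 1.47262591 -1.3080594   6.59292402]
```

View pics/w14.png

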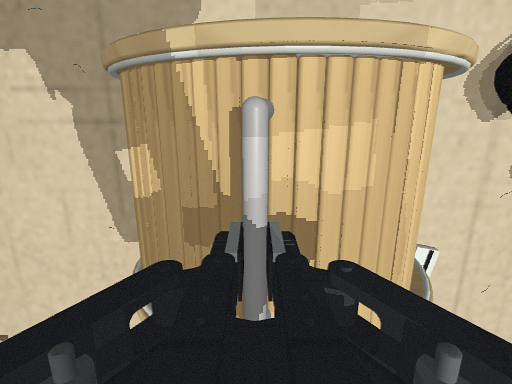

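```bash
python3 -m crank '[0,0,-18,-3.5,0, 0,0,-35.5,-9,0, 0,0,-52.5,-16,0, 0,0,-69,-25,0, 0,0,-84,-35.5,0, 0,0,-93.5,-43.5,0, 0,0,-102,-52,0, 0,0,-105,-55.5,0, 0,0,-105,-55.5,0]'; python3 -m crank '[0,0,-1.5,-2,0,0,0,-1.5,-2,0]'
```

```text
t: 20.23
tcp_pos: [0.498, 0.0762, 0.1725]
tool_rot: [-0.003, 0.707, 0.001, 0.707]
force: [6.9, -3.2, -1.4]
finger_gap: 0.124
t: 20.48
tcp_pos: [0.498, 0.0758, 0.1718]
tool_rot: [-0.002, 0.707, 0.002, 0.708]
force: [3.7, 0.9, 8.1]
finger_gap: 0.128
```

```bash
python3 -m crank '[0,0,-1.5,-2,0,0,0,-1.5,-2,0]';python3 -m crank '[0,0,-1.5,-2,0,0,0,-1.5,-2,0]';  python3 - <<'E'
from m import *
s=snap('side','s15');snap('top','t15');snap('wrist','w15');s=manip.sense();print(s['tcp_pos'],s['force'])
i=cv2.imread('pics/s15.png')[60:220,180:330];cv2.imwrite('pics/s15c.png',cv2.resize(i,None,fx=4,fy=4))
E
```

```text
t: 20.72
tcp_pos: [0.4981, 0.0755, 0.1715]
tool_rot: [-0.001, 0.706, 0.002, 0.708]
force: [0.7, 4.9, 20.5]
finger_gap: 0.131
t: 20.98
tcp_pos: [0.4982, 0.0754, 0.1709]
tool_rot: [0.0, 0.706, 0.003, 0.709]
force: [-1.3, 10.6, 31.3]
finger_gap: 0.127
[0.49817894 0.07543681 0.17093338] [-0.24820206 11.18608002 31.24671029]
```

View pics/s15c.png

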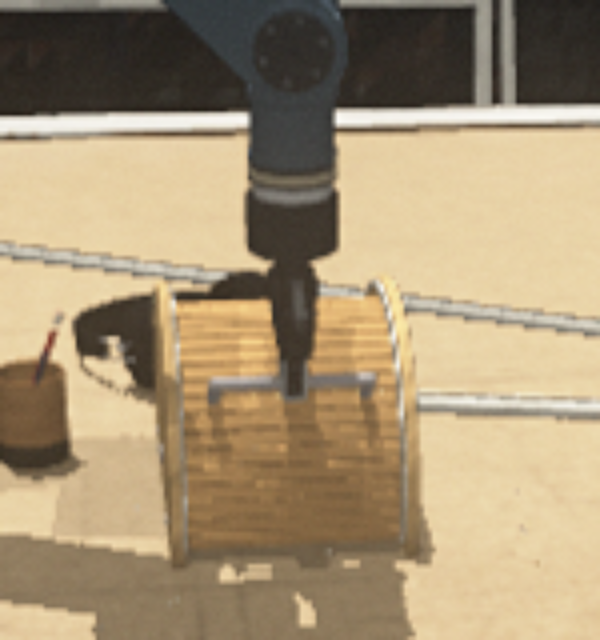

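View pics/w15.png

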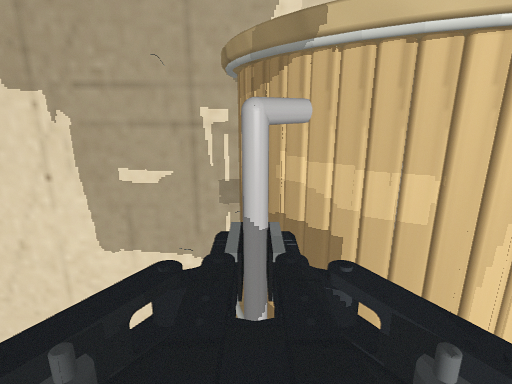

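End stop felt (31 N, the bar no longer moves, y=0.0754 against 0.074 expected). I ease off a bit, release and lift away.

```bash
python3 -m crank '[0,0,1.5,2,0, 0.3,0,1.5,2,0, 0.3,0,1.5,2,0, 0.3,0,1.5,2,0, 0.3,0,1.5,30,0, 0.3,0,1.5,80,0, 0.3,0,1.5,130,0, 0.3,0,1.5,150,0,0.3,0,1.5,150,0,0.3,0,1.5,150,0]'; python3 - <<'E'
from m import *
np.set_printoptions(suppress=True,precision=4)
w=snap('wrist','w16');snap('side','s16');snap('top','t16');print(manip.sense()['force'],manip.sense()['tcp_pos'])
C=cloud(w);m=(C[...,2]>.14)&(C[...,2]<.18)&(C[...,0]>.44)&(C[...,0]<.53)&(C[...,1]>.06)&(C[...,1]<.09)
q=C[m];q=q[q[:,1]<.082];print(len(q),q.mean(0),np.percentile(q,[2,98],axis=0))
i=cv2.imread('pics/s16.png')[80:290,160:340];cv2.imwrite('pics/s16c.png',cv2.resize(i,None,fx=3,fy=2.8))
a,b=load('side0'),load('s16')
for u,v in((282,268),(253,236),(192,232),(330,266)): print(pt(a,u,v),pt(b,u,v))
E
```

```text
t: 22.38
tcp_pos: [0.4962, 0.0743, 0.3157]
tool_rot: [-0.002, 0.708, 0.002, 0.706]
force: [-0.1, -0.2, 0.1]
finger_gap: 0.306
[1.0525 0.3771 0.0655] [0.4965 0.0743 0.3157]
1224 [0.4836 0.0751 0.1629] [[0.4413 0.0694 0.1591]
 [0.5279 0.081  0.1651]]
[ 0.5268 -0.39    0.0312] [ 0.5264 -0.3922  0.0328]
[ 0.4702 -0.2074  0.0184] [ 0.4701 -0.2085  0.0191]
[ 0.2951 -0.2148  0.0469] [ 0.2953 -0.2185  0.0491]
[ 0.655  -0.3834  0.0237] [ 0.6558 -0.3809  0.022 ]
```

View pics/s16c.png

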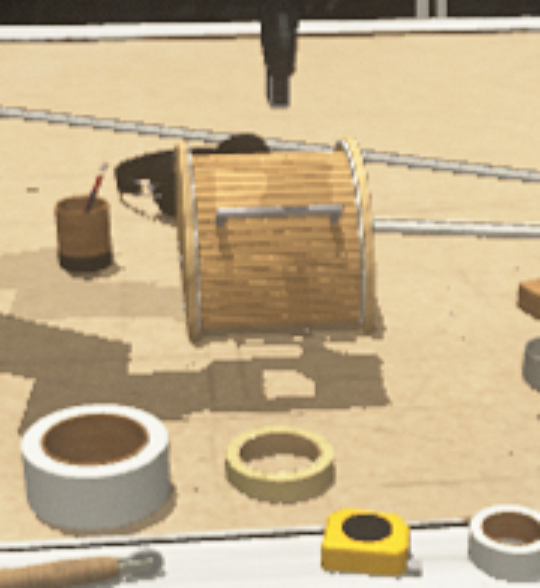

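View pics/w16.png

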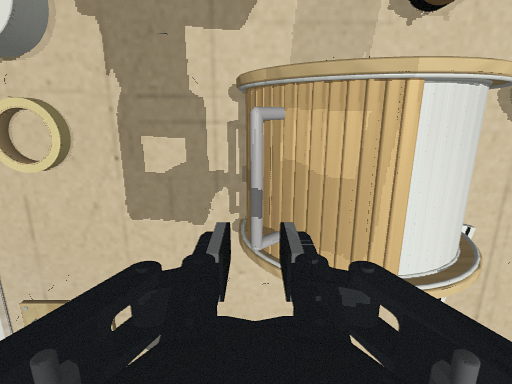

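The bar now stands at y=0.075, z≈0.158, which matches joint 0. It was at z≈0.166 at the start, so the cover was slightly ajar then. The bystanders have not moved and the robot touches nothing.

```bash
python3 -c "
from station import workorder; print(workorder.sign_off())"
```

```text
the job is handed in; nothing more can be done
None
```

The job is done and handed in at about 22.5 s of the 72 s. I rolled the cover open to its end stop and set the thick roll flat inside the locker. Then I rolled the cover shut to its other end stop, let go and lifted clear.

**Last checks**
- **Cover shut:** the bar stands at y = 0.075 m, z ≈ 0.158 m, against 0.074 m and 0.158 m expected for fully shut. The side view shows no gap.
- **Roll inside:** before closing, it lay flat at about (0.504, 0.154), with its top near 0.05 m. I could not see it again with the cover down.
- **Bystanders:** the masking tape and the tape measure read within about 2 mm of where they started, which is camera noise.
- **Forces:** the highest wrist force I read was about 33 N, when pressing against the shut stop. After lifting clear it was about 1 N.

**Disagreements:** the cover started slightly ajar, about 0.07 rad by the bar's height, and is now fully shut. Otherwise the camera views agreed with each other and with the given sizes to within a few millimetres.

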